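# Long straw into the narrow-necked bottle

## Task

Take the long steel straw out of the wooden drying stand and push it down through the neck of the narrow-necked glass bottle, keeping hold of it until its foot is down on the bottle's bottom, then let go. Leave the short straw in its hole, and the bottle standing where it is.

Things in the scene. Friction and masses are not known exactly. Their poses are not given: they have to be found in the camera images.
- straw: The long drinking straw: a straight plain steel tube, 190 mm long and 12 mm in diameter, about 30 g, rigid. It starts upright in one of the stand's two holes with its foot 8 mm above the table, so that 148 mm of it stand out above the stand. Origin: centre of its lower end (foot); z runs along it to the upper end.
- short_straw: The other, short steel straw, same 12 mm diameter but only 120 mm long, upright in the other hole of the stand, 100 mm away from the long one. It is to be left alone. Origin: centre of its lower end (foot), 8 mm above the table; z runs along it upwards.
- stand: Fixed drying stand: a light wooden block, 60 mm (x) by 180 mm (y) by 50 mm tall, with two blind vertical holes of 14 mm diameter, 42 mm deep, at y = -50 and +50 mm from its middle; each straw is in one of them, either way round. Origin: centre of its underside, on the table; y runs along the row of holes.
- bottle: Loose open glass bottle with a narrow neck, upright, 115 mm tall, 400 g. Body 68 mm wide up to 65 mm height; neck 38 mm wide from 90 mm up to the rim, its clear opening 32 mm; inner floor 6 mm above the underside. The plain straight-sided jar of the same glass nearby (84 mm wide, 85 mm tall, no neck) is not the one. A released straw may lean in it. Origin: centre of its underside; z up its axis.
Not all that is in view belongs to the job. Leave any purple or red look-alike of the bottle alone.

How it is judged (in metres and radians):
On the way:
1. the long straw, still held by the fingers, has its foot inside the bottle, less than 25 mm above the bottle's underside (z of straw in the frame of bottle below 0.025 m and horizontal distance between straw and bottle below 0.032 m and angle between bottle's own z axis and vertical below 0.26 rad and contact force between the fingers and straw above 0.5 N), for 0.1 s.
At the end, for the whole second after the job is handed in: The long straw is at rest inside the narrow-necked bottle with its foot on the bottom (less than 20 mm above the bottle's underside); it may lean. The bottle stands upright (within about 6 degrees) and within 40 mm of where it was; the short straw is still in its hole in the stand (z of straw in the frame of bottle between 0 and 0.02 m and horizontal distance between straw and bottle below 0.032 m and angle between straw's own z axis and vertical below 0.6 rad and linear speed of straw below 0.03 m/s and angle between bottle's own z axis and vertical below 0.1 rad and distance of bottle from where it was at the start of the episode below 0.04 m and z of short_straw in the frame of stand below 0.02 m and distance of short_straw from where it was at the start of the episode below 0.02 m); the robot touches nothing.
It fails at once if the bottle is tipped by more than 25 degrees (angle between bottle's own z axis and vertical above 0.44 rad).
It fails at once if the short straw is pulled out of its hole (distance of short_straw from where it was at the start of the episode above 0.03 m).
It also fails if it takes over 45 s, if anything falls off the work surface, if the arm or the gripper's body presses on something with over 40 N, if the wrist force passes 120 N, or if a joint passes its speed limit or range.

## Robot

A 6-joint arm with a two-finger parallel gripper is mounted at the origin on the work surface. World frame = base frame: x ahead of the robot, y to its left, z up, the work surface at z = 0. Lengths are in mm, angles in rad, forces in N, time in s.
With the tool pointing down it reaches from about 400 to 925 mm from the base axis. Payload 12.5 kg.
Tool frame: the origin (TCP) lies at the very end of the fingers, on their centre line; the grasp point (between the pads) lies 19 mm behind it; z points along the fingers, x is the direction in which the jaws open and shut, and the axes are right-handed (so a half turn about z gives the same grasp; the last joint's range is limited). The gripper opens to 95 mm and grips with 3 to 60 N. Pads are 20 mm wide; open, the fingers measure 119 mm over their backs; the gripper's body (75 mm by 180 mm) begins 59 mm behind the grasp point.
Start: joints at [1.195, 0.491, 1.559, -0, 1.092, -0.106], TCP at [166.57, 602.416, 176.461] pointing down, gripper open.
Joint ranges: [-3.1, 3.1], [-0.84, 2.19], [0.05, 2.79], [-1.13, 4.28], [0.06, 2.93], [-2.69, 2.69]. Speed limits (rad/s): [2.22, 2.22, 2.79, 3.14, 3.14, 3.14].

## Interface

Orientations are given as [roll, pitch, yaw] about the fixed x, y, z axes, in that order (R = Rz(yaw) Ry(pitch) Rx(roll)).
In Python, from cell import state, viewer, ticket, look_for, regions_of gives the robot as it stands.
- The arm moves only by the shell command python3 -m inch 'ROWS'. ROWS is JSON, a list of rows, each a list of 7 numbers: the turn, a rotation vector about the world's x, y, z in degrees, then the shift along the world's x, y, z in mm, then the opening, from -1 (shut) to 1 (fully open). In form: [[rx, ry, rz, tx, ty, tz, hand], ...]. A call has 1 to 10 rows; each row shifts and turns the commanded pose from where the row before left it; what a row does not reach is not made up. A row lasts 1/10 s, in which the tool goes at most 50 mm and 8.59 degrees, less where a joint would pass 70% of its speed; a pose out of reach is approached as far as the arm can. A call with a gripper value outside its range is refused whole. The fingers move at their own pace and stop on an object; the grip force is fixed at half the most. Time passes only in rows, so rows that do not move let the fingers close. It gives the time, the measured TCP pose, the force and the opening at its end, in the units of the state.
- state(): the state, without advancing time (a new reading comes with each control period).
- viewer.read_camera(name): name is "scene" or "top" or "wrist"; returns a dict with "color" (384x512x3 uint8, red, green, blue), "depth" (384x512 float32, mm along the optical axis (not along the pixel's ray), 0 where there is no reading), "fx", "fy", "cx", "cy" (pixels), "dist_coeffs" ([k1, k2, p1, p2, k3] as OpenCV has them; the pictures are not rectified), "position" and "orientation" of the camera in the world. Camera axes: x right, y down, z forward; pixel columns grow to the right and rows downward; lengths in mm; the calibration is good to about 2 mm. A picture is of the moment at which its call begins.
- ticket.job_done(): hands the job in, once; it reports no verdict.
Trained networks look in the newest picture that a camera, given by its name, has taken for a name from the list of things; names that differ only in an ending like _2 or _b are one class to them, and where a whole thing is asked for, a point or a joint stands for the part that bears it (a point fixed in the world has none). Each returns a list of dicts, best first, with "score" (0 to 1); they miss things now and then, are a little off and sometimes report something else, mostly with a low value. They report only what shows in the picture. A call takes as long as a camera call. They do not tell look-alikes from the thing itself.
- look_for(name, camera): "box" ([left, top, right, bottom] as shares, 0 to 1, of the picture: columns of its width, rows of its height, round what is visible of it).
- regions_of(name, camera): "pixels" (384x512 bool, what is visible of it) and "box" ([left, top, right, bottom] as shares, 0 to 1, of the picture: columns of its width, rows of its height, round what is visible of it).
The state is a dict: "t": time; "joints": joint angles; "qvel": joint speeds; "tau": joint torques, N m; "eef_pos": TCP position; "tcp_rot": TCP orientation; "ft_force": force on the tool from outside, world axes, zero at the start; "moment": the same for the moment, N m; "opening": opening from 0.0 (shut) to 1.0 (fully open).
Only numpy, scipy, OpenCV 4.12 (cv2) and the standard library are available. Lean on these libraries where they do the work, as an engineer would, in place of code of your own. Each camera call takes 0.05 s, during which the arm holds its last target. There are 200 camera calls.

## Working session

There is one attempt and no reset: what is moved stays moved. The work goes in short steps, Python scripts to look and compute and a shell command to move; the robot and the scene stay as the last step left them, time stands still between calls to the robot, and variables do not carry over. Pictures are saved under pics/ and viewed, on a budget of 10 in all, crops included, one or two more only if the job needs it, and the job is handed in when it is done.

```bash
mkdir -p pics; ls
cat > h.py <<'E'
import numpy as np, cv2
from cell import state, viewer, ticket, look_for, regions_of
from scipy.spatial.transform import Rotation as R
def rot(c):
    o=np.array(c["orientation"],float)
    return o if o.shape==(3,3) else (R.from_euler('xyz',o).as_matrix() if o.size==3 else R.from_quat(o).as_matrix())
def K(c): return np.array([[c["fx"],0,c["cx"]],[0,c["fy"],c["cy"]],[0,0,1.]])
def rays(c,uv):
    p=cv2.undistortPoints(np.float64(uv).reshape(-1,1,2),K(c),np.float64(c["dist_coeffs"]))[:,0]
    return np.c_[p,np.ones(len(p))]@rot(c).T
def cloud(c,m):
    v,u=np.nonzero(m&(c["depth"]>0)); return np.array(c["position"])+rays(c,np.c_[u,v])*c["depth"][v,u][:,None]
def atz(c,uv,z):
    r=rays(c,uv);o=np.array(c["position"]);return o+r*((z-o[2])/r[:,2])[:,None]
def proj(c,P):
    Rm=rot(c);q=(np.float64(P).reshape(-1,3)-c["position"])@Rm
    return cv2.projectPoints(q,np.zeros(3),np.zeros(3),K(c),np.float64(c["dist_coeffs"]))[0][:,0]
E
python3 - <<'E'
from h import *
ims=[]
for n in ("scene","top"):
    c=viewer.read_camera(n); print(n,c["position"],c["orientation"],c["fx"])
    im=c["color"][...,::-1].copy()
    for t in ("straw","short_straw","stand","bottle"):
        for r in regions_of(t,n)[:4]:
            P=cloud(c,r["pixels"])
            b=np.array(r["box"])*[512,384,512,384]
            print(t,round(r["score"],2),b.round(),len(P), np.percentile(P,[2,50,98],axis=0).round().tolist() if len(P) else'')
    ims.append(im)
cv2.imwrite("pics/a.png",cv2.resize(np.hstack(ims),(800,300)))
for n,i in zip("st",ims): cv2.imwrite(f"pics/{n}1.png",cv2.resize(i,(800,600)))
print(state())
E
```

```text
pics
scene [1063.14944729  377.64349663  566.25243239] [-2.22962376e+00  1.56839391e-03  2.25402123e+00] 368.4037248614409
straw 0.97 [347. 167. 366. 235.] 427 [[400.0, 140.0, 0.0], [535.0, 184.0, 129.0], [538.0, 188.0, 198.0]]
short_straw 0.78 [381. 233. 398. 271.] 312 [[439.0, 245.0, 0.0], [573.0, 275.0, 87.0], [576.0, 280.0, 129.0]]
stand 0.6 [322. 215. 410. 304.] 3556 [[511.0, 143.0, 4.0], [569.0, 242.0, 49.0], [609.0, 318.0, 51.0]]
bottle 0.97 [153. 117. 180. 162.] 845 [[437.0, -512.0, 1.0], [544.0, -372.0, 67.0], [561.0, -355.0, 115.0]]
bottle 0.64 [166. 142. 200. 196.] 1137 [[569.0, -267.0, 1.0], [608.0, -226.0, 63.0], [628.0, -211.0, 115.0]]
bottle 0.56 [193. 125. 222. 172.] 976 [[461.0, -286.0, 2.0], [497.0, -247.0, 62.0], [514.0, -230.0, 114.0]]
top [ 400.87301384  -43.27864449 1128.58907465] [-3.00500152 -0.00715992 -1.57163767] 423.55815532338454
straw 0.41 [148. 194. 163. 207.] 81 [[526.0, 177.0, 59.0], [529.0, 180.0, 153.0], [535.0, 185.0, 200.0]]
short_straw 0.54 [118. 182. 128. 193.] 68 [[565.0, 269.0, 52.0], [569.0, 272.0, 105.0], [576.0, 281.0, 130.0]]
stand 0.91 [1
[... 363 characters left out ...]
3.0], [526.0, -373.0, 72.0], [557.0, -354.0, 116.0]]
{'t': 0.5, 'joints': array([ 1.19540761e+00,  4.90921137e-01,  1.55891174e+00,  3.46784176e-06,
        1.09166670e+00, -1.05612666e-01]), 'qvel': array([ 0.00066357, -0.00207183, -0.00070669,  0.00092707,  0.00105526,
       -0.00038748]), 'tau': array([-1.15232659e-03, -6.12051702e+01, -2.58284837e+01,  6.92437403e-02,
        4.48147359e-02, -4.95141796e-05]), 'eef_pos': array([166.56612341, 602.42136083, 176.44375866]), 'tcp_rot': array([ 3.14158590e+00, -9.28824302e-05,  1.30101868e+00]), 'ft_force': array([ 0.25819069,  0.12206001, -0.34218991]), 'moment': array([ 0.04180501, -0.03078251,  0.01492966]), 'opening': 0.9994837252818418}
```

View pics/s1.png

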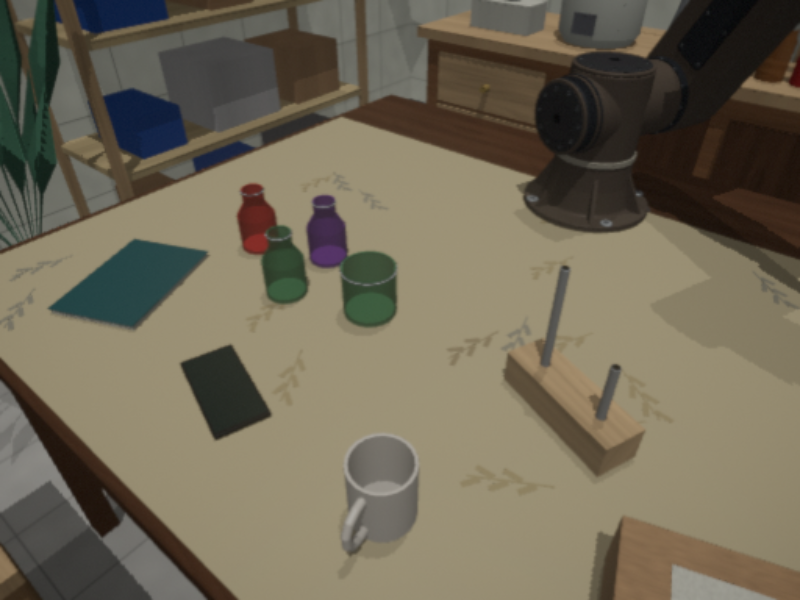

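View pics/t1.png

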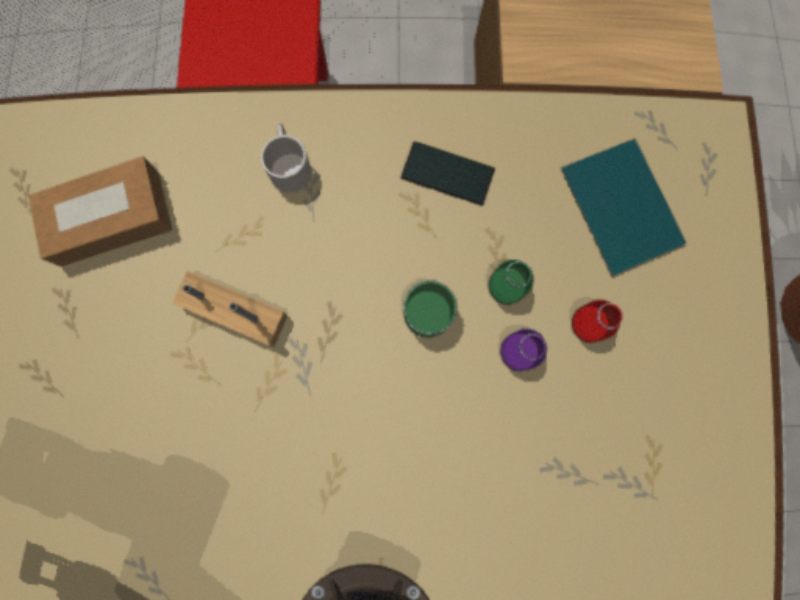

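Scene view: the long straw is at about (555,320), with its tip at (565,268), and the short one at about (610,390). The green necked bottle is at (285,265) and the jar at (370,290). The purple and red look-alikes are at (327,232) and (256,220). The straw separation comes out at about 100 mm, as it should. I'll move above the long straw, with the jaws across the stand row (yaw about -23°).

```bash
python3 -m inch '[[0,0,-8,30,-35,7,1],[0,0,-8,30,-35,7,1],[0,0,-8,30,-35,7,1],[0,0,-8,30,-35,7,1],[0,0,-8,30,-35,7,1],[0,0,-8,30,-35,7,1],[0,0,-8,30,-35,7,1],[0,0,-8,30,-35,7,1],[0,0,-8,30,-35,7,1],[0,0,-8,30,-35,7,1]]'
python3 -m inch '[[0,0,-8,20,-20,10,1],[0,0,-8,10,-10,5,1],[0,0,-2,0,0,0,1],[0,0,0,0,0,0,1]]'
python3 - <<'E'
from h import *
c=viewer.read_camera("wrist");cv2.imwrite("pics/w1.png",c["color"][...,::-1])
print(c["position"],c["orientation"],c["fx"],state()["eef_pos"],state()["tcp_rot"],state()["t"])
for t in ("straw","short_straw","stand"):
    for r in regions_of(t,"wrist")[:2]:
        P=cloud(c,r["pixels"]);print(t,r["score"],(np.array(r["box"])*[512,384,512,384]).round(),len(P),np.percentile(P,[2,50,98],axis=0).round().tolist() if len(P) else'')
        if 'straw' in t and len(P):
            for lo in range(50,200,25):
                Q=P[(P[:,2]>lo)&(P[:,2]<lo+25)]
                if len(Q): print(lo,len(Q),Q.mean(0).round(1))
E
```

```text
t: 1.5
eef_pos: [467.6, 250.8, 247.0]
tcp_rot: [-3.141, -0.001, -0.101]
ft_force: [0.6, 0.4, -0.1]
opening: 0.998
t: 1.9
eef_pos: [496.8, 222.0, 261.5]
tcp_rot: [-3.141, -0.0, -0.411]
ft_force: [-0.2, 0.5, 0.4]
opening: 1.002
[528.65125636 292.55712373 470.38694726] [ 2.86326011e+00  6.97638761e-04 -4.10629885e-01] 294.9214652493748 [496.50562507 222.27286911 261.43482637] [ 3.14155899e+00  2.02667157e-05 -4.08623383e-01] 1.95
straw 0.65 [285. 175. 309. 219.] 414 [[526.0, 181.0, 64.0], [532.0, 189.0, 165.0], [537.0, 190.0, 200.0]]
50 24 [531.2 189.1  66.2]
75 36 [531.6 188.9  87.7]
100 50 [531.3 188.7 113.4]
125 56 [531.5 188.6 138.7]
150 74 [531.7 188.5 162.9]
175 170 [531.6 186.4 192.9]
short_straw 0.71 [284. 106. 300. 111.] 109 [[564.0, 272.0, 50.0], [567.0, 277.0, 128.0], [574.0, 281.0, 131.0]]
50 13 [565.  277.6  65.2]
75 13 [564.9 277.7  89.7]
100 16 [564.9 277.4 112.8]
125 64 [569.1 276.1 128.9]
stand 0.66 [268.  76. 312. 204.] 5024 [[500.0, 154.0, 38.0], [553.0, 239.0, 50.0], [602.0, 313.0, 52.0]]
```

View pics/w1.png

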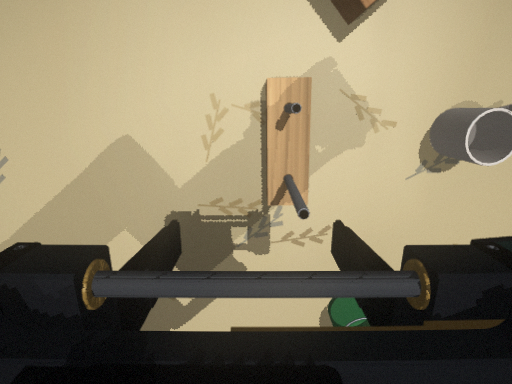

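The wrist view shows the long straw's tip at (303,214), the short one at (293,107), and the jaws square across the row. From two views the long straw's axis is at about (531,183) with its top at about 199. I'll descend to TCP z of about 134, which puts the grasp at 153.

```bash
python3 -m inch '[[0,0,0,20,-20,0,1],[0,0,0,14,-19,0,1],[0,0,0,0,0,-20,1],[0,0,0,0,0,-30,1],[0,0,0,0,0,-35,1],[0,0,0,0,0,-28,1],[0,0,0,0,0,-15,1],[0,0,0,0,0,0,1],[0,0,0,0,0,0,1]]'
python3 - <<'E'
from h import *
c=viewer.read_camera("wrist");cv2.imwrite("pics/w2.png",c["color"][...,::-1])
s=state();print(s["eef_pos"],s["ft_force"])
r=regions_of("straw","wrist")[0];P=cloud(c,r["pixels"])
for lo in range(50,200,25):
    Q=P[(P[:,2]>lo)&(P[:,2]<lo+25)]
    if len(Q): print(lo,len(Q),Q.mean(0).round(1))
E
```

```text
t: 3.0
eef_pos: [530.7, 183.7, 133.9]
tcp_rot: [-3.141, -0.0, -0.408]
ft_force: [0.7, -0.2, -0.7]
opening: 0.999
[530.98831167 183.74326528 134.3900531 ] [0.24775574 0.9873933  0.44312726]
50 76 [533.  187.6  62.7]
75 94 [533.4 187.8  88.1]
100 127 [533.3 187.9 113.2]
125 170 [533.4 187.8 138.4]
150 248 [533.4 187.7 163.3]
175 622 [532.6 186.  192.7]
```

View pics/w2.png

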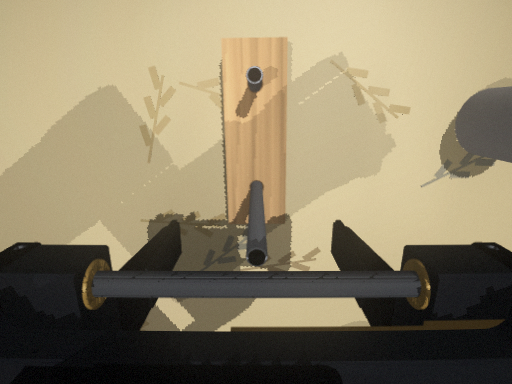

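The straw top at (256,255) is centred between the fingers (173 to 345). I'll close on it.

```bash
python3 -m inch '[[0,0,0,0,-1,0,-1],[0,0,0,0,0,0,-1],[0,0,0,0,0,0,-1],[0,0,0,0,0,0,-1],[0,0,0,0,0,0,-1],[0,0,0,0,0,0,-1],[0,0,0,0,0,0,-1],[0,0,0,0,0,0,-1],[0,0,0,0,0,0,-1],[0,0,0,0,0,0,-1]]'
```

```text
t: 4.1
eef_pos: [530.6, 182.4, 133.4]
tcp_rot: [3.142, -0.0, -0.409]
ft_force: [0.9, 0.3, 0.8]
opening: 0.211
```

```bash
python3 -m inch '[[0,0,0,0,0,0,-1],[0,0,0,0,0,0,-1],[0,0,0,0,0,0,-1],[0,0,0,0,0,0,-1],[0,0,0,0,0,0,-1]]' && python3 -m inch '[[0,0,0,0,0,10,-1],[0,0,0,0,0,15,-1],[0,0,0,0,0,20,-1],[0,0,0,0,0,25,-1],[0,0,0,0,0,25,-1],[0,0,0,0,0,25,-1],[0,0,0,0,0,8,-1],[0,0,0,0,0,0,-1]]'
python3 - <<'E'
from h import *
s=state();print(s["eef_pos"],s["opening"])
for n in ("wrist","scene","top"):
    c=viewer.read_camera(n);cv2.imwrite(f"pics/{n}3.png",c["color"][...,::-1])
    for t in ("straw","bottle"):
        for r in regions_of(t,n)[:4]:
            P=cloud(c,r["pixels"]);col=c["color"][r["pixels"]].mean(0).round()
            print(n,t,round(r["score"],2),col,(np.array(r["box"])*[512,384,512,384]).round(),np.percentile(P,[2,50,98],axis=0).round(1).tolist())
            if t=="bottle" and n!="wrist" and col[1]>max(col[0],col[2]):
                Q=P[(P[:,2]>109)&(P[:,2]<120)];print("rim",len(Q),Q.min(0),Q.max(0),Q.mean(0))
                Q=P[(P[:,2]>10)&(P[:,2]<62)];print("body",len(Q),np.percentile(Q,[3,97],axis=0))
            if t=="straw":
                P=P[P[:,2]>100]
                for q in (20,50,80): 
                    z=np.percentile(P[:,2],q);Q=P[abs(P[:,2]-z)<12];print(z.round(),Q.mean(0).round(1))
c=viewer.read_camera("top")
u,v=326,180
i=c["color"][140:220,290:370,::-1];cv2.imwrite("pics/topcrop.png",cv2.resize(i,(560,560),interpolation=cv2.INTER_CUBIC))
c=viewer.read_camera("scene");i=c["color"][130:210,140:220,::-1];cv2.imwrite("pics/scenecrop.png",cv2.resize(i,(560,560),interpolation=cv2.INTER_CUBIC))
E
python3 -c "
import cv2,numpy as np
a=cv2.imread('pics/topcrop.png');b=cv2.imread('pics/scene3.png')
cv2.imwrite('pics/m3.png',cv2.resize(np.hstack([a,cv2.resize(b,(747,560))]),(800,343)))"
```

```text
t: 4.6
eef_pos: [530.6, 182.4, 133.5]
tcp_rot: [-3.142, -0.0, -0.409]
ft_force: [0.8, 0.6, 0.0]
opening: 0.117
t: 5.4
eef_pos: [530.8, 182.5, 262.5]
tcp_rot: [-3.14, -0.002, -0.409]
ft_force: [0.5, -0.8, -0.4]
opening: 0.125
[530.78375547 182.47564232 262.49036382] 0.1246033704716462
wrist straw 0.57 [72. 70. 67.] [248. 174. 266. 267.] [[526.7, 172.0, 51.2], [533.8, 187.9, 296.0], [537.8, 189.7, 328.7]]
237.0 [533.8 187.9 237.5]
298.0 [533.7 187.9 298.2]
327.0 [532.8 185.3 325.5]
scene straw 0.92 [79. 78. 76.] [353. 105. 379. 201.] [[530.3, 177.8, 140.7], [534.8, 184.1, 224.0], [537.0, 188.1, 315.3]]
174.0 [534.3 183.6 173.4]
224.0 [534.4 183.4 223.7]
271.0 [534.6 183.9 271.5]
scene bottle 0.92 [104.  49.  41.] [151. 116. 178. 164.] [[502.3, -455.4, 1.9], [543.9, -372.2, 68.3], [561.3, -354.2, 115.1]]
scene bottle 0.77 [60. 79. 56.] [165. 144. 200. 195.] [[574.6, -259.8, 2.1], [608.7, -226.3, 63.6], [627.6, -211.4, 114.8]]
rim 96 [ 576.09715596 -262.75157073  109.13427337] [ 615.26548853 -223.96478291  116.4779835 ] [ 594.99982788 -242.5565364   113.05738933]
body 456 [[ 578.2643054 
[... 435 characters left out ...]
281.0]]
184.0 [529.2 178.5 184.2]
224.0 [528.9 179.  225.6]
260.0 [529.6 179.2 257.6]
top bottle 0.96 [150.  38.  35.] [365. 192. 397. 216.] [[498.2, -418.6, 7.3], [524.5, -374.4, 74.6], [553.5, -354.3, 115.8]]
top bottle 0.71 [108.  68. 124.] [319. 207. 351. 237.] [[450.2, -293.7, -0.8], [480.3, -252.4, 70.5], [513.5, -227.9, 115.8]]
top bottle 0.63 [ 65. 106.  71.] [312. 166. 340. 194.] [[562.8, -273.4, 2.6], [590.3, -237.3, 73.4], [627.2, -211.6, 115.7]]
rim 98 [ 575.68104396 -261.9082421   109.09898744] [ 616.53968527 -222.45376911  118.65184153] [ 596.1373914  -242.43314475  113.61894713]
body 128 [[ 562.4388251  -271.20954618   11.14730697]
 [ 623.69833014 -211.28038941   60.99447705]]
```

View pics/m3.png

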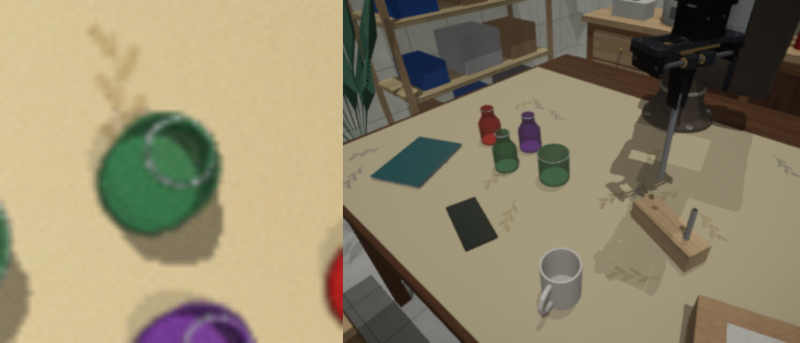

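The straw is held upright (x and y agree to about 0.5 mm over its length), on the TCP axis, with its foot at about z 137. The bottle rim centre is (595.7,-243.3) from scene and (596.1,-242.2) from top. The rim reads 39 to 41 mm wide at z of about 115, which fits the sizes given. Next I carry it over.

```bash
python3 -m inch '[[0,0,0,6,-30,0,-1],[0,0,0,7,-48,0,-1],[0,0,0,7,-48,0,-1],[0,0,0,7,-48,0,-1],[0,0,0,7,-48,0,-1],[0,0,0,7,-48,0,-1],[0,0,0,7,-48,0,-1],[0,0,0,7,-48,0,-1],[0,0,0,6,-40,0,-1],[0,0,0,4,-20,0,-1]]'
python3 -m inch '[[0,0,0,0,0,0,-1],[0,0,0,0,0,0,-1],[0,0,0,0,0,0,-1]]'
python3 - <<'E'
from h import *
s=state();print(s["eef_pos"],s["opening"])
ims=[]
for n,zc in (("wrist",0),("scene",1),("top",2)):
    c=viewer.read_camera(n)
    for t in ("straw","bottle"):
        for r in regions_of(t,n)[:4]:
            P=cloud(c,r["pixels"]);col=c["color"][r["pixels"]].mean(0).round()
            if t=="bottle" and col[1]>max(col[0],col[2]):
                Q=P[(P[:,2]>109)&(P[:,2]<120)]
                if len(Q): print(n,"rim",len(Q),Q.min(0).round(1),Q.max(0).round(1))
            if t=="straw" and r["score"]>.4:
                P=P[P[:,2]>120]
                for q in (10,50,90): 
                    if len(P): z=np.percentile(P[:,2],q);Q=P[abs(P[:,2]-z)<12];print(n,r["score"],z.round(),Q.mean(0).round(1), np.percentile(P[:,2],1).round())
    if n=="scene": ims.append(cv2.resize(c["color"][70:210,110:250,::-1],(400,400)))
    if n=="wrist": ims.append(cv2.resize(c["color"][...,::-1],(400,400)))
cv2.imwrite("pics/m4.png",np.hstack(ims))
E
```

```text
t: 6.95
eef_pos: [595.5, -246.8, 260.9]
tcp_rot: [3.141, 0.0, -0.412]
ft_force: [-0.3, 0.1, -0.3]
opening: 0.117
t: 7.25
eef_pos: [595.6, -242.1, 261.7]
tcp_rot: [-3.141, -0.0, -0.408]
ft_force: [0.1, -0.0, -0.5]
opening: 0.119
[ 595.58676651 -242.09107255  261.6724458 ] 0.11852655598868307
wrist 0.75 200.0 [ 598.5 -236.4  200.4] 151.0
wrist 0.75 295.0 [ 598.8 -236.6  295.7] 151.0
wrist 0.75 327.0 [ 597.6 -239.2  324.8] 151.0
wrist rim 307 [ 575.  -263.6  109.5] [ 615.6 -223.2  117.1]
scene 0.67 158.0 [ 597.5 -237.6  158.9] 140.0
scene 0.67 238.0 [ 597.6 -237.6  238.3] 140.0
scene 0.67 308.0 [ 596.8 -236.7  308.2] 140.0
scene rim 97 [ 576.8 -262.   109.1] [ 614.1 -222.2  116.6]
```

View pics/m4.png

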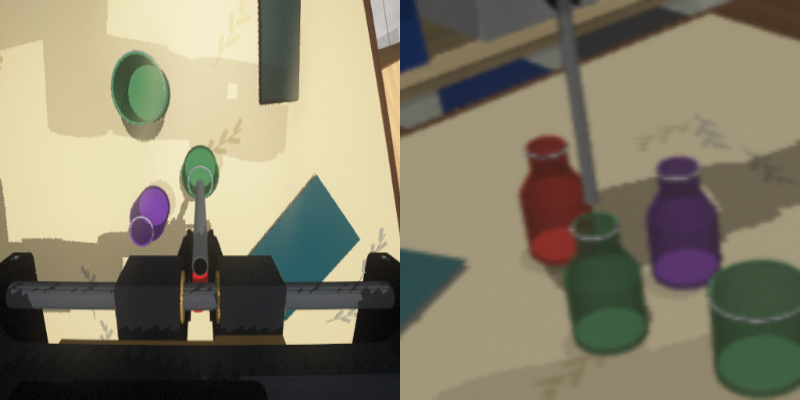

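The straw hangs upright over the neck: axis at about (595.4,-241.8), rim centre at about (595.4,-242.8). In the crop on the right its foot is at (590,200), above the rim at (595,225). I'll shift 1 mm and lower to a foot height of about 10 mm.

```bash
python3 -m inch '[[0,0,0,0,-1,-15,-1],[0,0,0,0,0,-20,-1],[0,0,0,0,0,-20,-1],[0,0,0,0,0,-20,-1],[0,0,0,0,0,-20,-1],[0,0,0,0,0,-15,-1],[0,0,0,0,0,-10,-1],[0,0,0,0,0,-6,-1],[0,0,0,0,0,0,-1]]'
python3 -m inch '[[0,0,0,0,0,-2,-1],[0,0,0,0,0,-1,-1],[0,0,0,0,0,0,-1],[0,0,0,0,0,0,-1]]'
python3 - <<'E'
from h import *
c=viewer.read_camera("scene");s=state();print(s["eef_pos"],s["ft_force"],s["opening"])
cv2.imwrite("pics/s5.png",cv2.resize(c["color"][90:230,100:260,::-1],(640,560)))
for r in regions_of("bottle","scene")[:4]:
    P=cloud(c,r["pixels"]);print(r["score"],c["color"][r["pixels"]].mean(0).round(),np.percentile(P,[2,50,98],axis=0).round(1).tolist())
E
```

```text
t: 8.6
eef_pos: [595.4, -244.5, 135.0]
tcp_rot: [-3.142, 0.001, -0.409]
ft_force: [0.5, 0.1, 0.5]
opening: 0.118
t: 9.0
eef_pos: [595.7, -244.6, 132.8]
tcp_rot: [3.142, -0.001, -0.409]
ft_force: [0.4, -0.0, -0.4]
opening: 0.12
[ 595.64148137 -244.64117137  132.75098104] [0.0609899  0.01680731 0.2220521 ] 0.11462631459246743
0.96 [74. 51. 84.] [[459.2, -282.5, 3.1], [496.8, -247.0, 63.4], [514.3, -230.3, 114.5]]
0.89 [59. 80. 57.] [[570.7, -262.6, 1.8], [609.0, -226.1, 62.3], [627.5, -211.4, 114.9]]
0.56 [104.  46.  39.] [[509.8, -454.3, 1.8], [544.7, -372.3, 67.5], [560.8, -354.6, 114.5]]
```

View pics/s5.png

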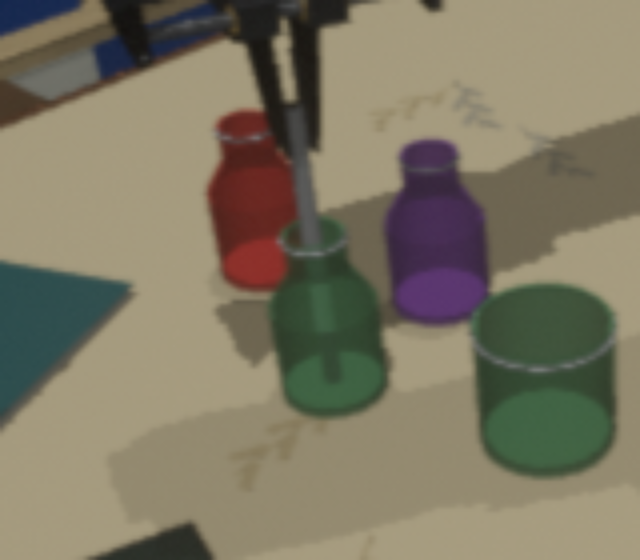

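The straw is through the neck, with its foot visible through the glass at (332,380), and the bottle hasn't moved. I'll lower it gently until contact.

```bash
python3 -m inch '[[0,0,0,0,0,-1,-1],[0,0,0,0,0,0,-1],[0,0,0,0,0,0,-1]]'; python3 -m inch '[[0,0,0,0,0,-1,-1],[0,0,0,0,0,0,-1],[0,0,0,0,0,0,-1]]'
```

```text
t: 9.4
eef_pos: [595.6, -244.6, 131.5]
tcp_rot: [3.142, -0.0, -0.409]
ft_force: [0.5, 0.2, 0.3]
opening: 0.119
t: 9.7
eef_pos: [596.0, -244.8, 131.4]
tcp_rot: [3.141, -0.002, -0.409]
ft_force: [-0.8, 0.0, 6.2]
opening: 0.123
```

Contact: 6 N upward with the TCP at 131.4, which matches a foot height of 6 mm. I'll release, pause and rise.

```bash
python3 -m inch '[[0,0,0,0,0,0,1],[0,0,0,0,0,0,1],[0,0,0,0,0,0,1],[0,0,0,0,0,0,1],[0,0,0,0,0,0,1],[0,0,0,0,0,0,1],[0,0,0,0,0,0,1],[0,0,0,0,0,0,1],[0,0,0,0,0,0,1],[0,0,0,0,0,0,1]]'
python3 - <<'E'
from h import *
c=viewer.read_camera("scene");w=viewer.read_camera("wrist")
cv2.imwrite("pics/s6.png",np.hstack([cv2.resize(c["color"][90:230,100:260,::-1],(400,350)),cv2.resize(w["color"][...,::-1],(400,350))]))
E
```

```text
t: 10.7
eef_pos: [595.6, -244.6, 130.5]
tcp_rot: [3.142, -0.0, -0.41]
ft_force: [0.1, -0.3, -0.9]
opening: 0.899
```

View pics/s6.png

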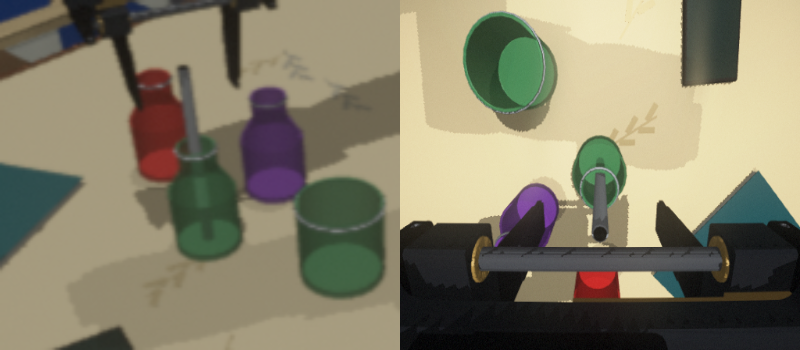

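The straw stands free in the bottle, with its top at (600,233) in the wrist view, midway between the open fingers. I'll rise clear of it.

```bash
python3 -m inch '[[0,0,0,0,0,10,1],[0,0,0,0,0,20,1],[0,0,0,0,0,30,1],[0,0,0,0,0,30,1],[0,0,0,0,0,30,1],[0,0,0,0,0,20,1],[0,0,0,0,0,0,1],[0,0,0,0,0,0,1],[0,0,0,0,0,0,1]]'
python3 - <<'E'
from h import *
c=viewer.read_camera("scene")
cv2.imwrite("pics/s7.png",cv2.resize(c["color"][...,::-1],(800,600)))
for t in ("straw","short_straw","bottle"):
    for r in regions_of(t,"scene")[:4]:
        P=cloud(c,r["pixels"]);print(t,round(r["score"],2),c["color"][r["pixels"]].mean(0).round(),np.percentile(P,[2,50,98],axis=0).round(1).tolist())
print(state()["eef_pos"])
E
```

```text
t: 11.7
eef_pos: [595.1, -244.4, 269.3]
tcp_rot: [-3.141, 0.002, -0.409]
ft_force: [-0.9, -0.5, -0.6]
opening: 0.997
straw 0.51 [88. 87. 82.] [[516.1, -360.7, 75.1], [598.2, -239.3, 152.3], [601.4, -236.1, 196.3]]
bottle 0.96 [57. 77. 55.] [[575.2, -259.7, 3.9], [609.4, -225.5, 62.5], [627.5, -211.6, 114.3]]
bottle 0.78 [102.  44.  37.] [[512.4, -403.4, 9.0], [544.5, -372.0, 69.3], [560.7, -355.6, 114.7]]
bottle 0.63 [73. 50. 82.] [[460.6, -281.4, 1.9], [497.0, -246.7, 62.5], [514.6, -230.3, 114.1]]
[ 595.40838266 -244.51790472  269.66185455]
```

View pics/s7.png

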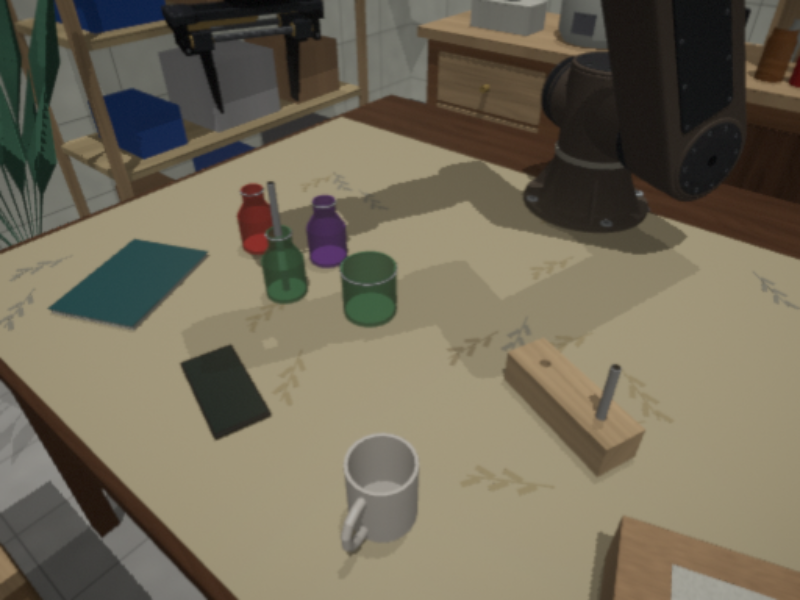

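The straw stands upright in the green bottle with its top at (271,184). The short straw is still at (608,390), and the gripper is clear. Handing in.

```bash
python3 -c "
from cell import ticket;print(ticket.job_done())"
```

```text
the job is handed in; nothing more can be done
None
```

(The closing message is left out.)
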